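# Latch the sealed tip carrier

## Task

The blue sealed carrier still has to be latched: take the steel claw by its thumb tab and set its lip down gently into the groove behind the keeper bar on the end gate, feeling for the groove rather than pressing hard on the metal. Then swing the aluminium lever back and down, over centre, until it lies fully home and has drawn the gate tight, without forcing it, and let go. Leave the tip box, the bottle and the beaker where they stand.

Things in the scene. Friction and masses are not known exactly. Their poses are not given: they have to be found in the camera images.
- carrier: Blue rectangular case, 130 mm wide (its x) and 181 mm long (its y from -130 to +51), flat top 80 mm above the work surface. It does not move. Origin: centre line, on the work surface. The whole draw latch lies on the top in the plane x = 0 and works along its y: +y points from the lever to the keeper, -y the way the lever folds down.
- gate (a joint): The case's end gate at its +y end, a 130 x 44 x 80 mm block that carries the keeper. 0 = standing off on its spring seal, as at the start; grows (m) as it is drawn towards -y into the case. The seal pushes it back with 9 N per mm; latched it is drawn in by 3 to 8 mm, according to where the keeper is set.
- groove (a point): Nominal middle of the groove floor, on the gate's top, 80 mm up; axes as the carrier's. The groove (along x, 7 mm wide in y) lies between two steel bars 9 mm high, 40 mm long: keeper bar (6 mm thick, on the -y side) and guard bar (5 mm, +y side). The bars are clamped together up to 2.5 mm to either side in y of this point, unmeasured, different each time: find the groove by feel.
- lever (a joint): Aluminium lever, 20 mm wide, 5 mm thick, reaching 62 mm from its hinge. 0 = upright; grows (rad) as it swings towards -y and down; 1.62 = home on its stop. It stays where left. The claw is hinged to it 16 mm from its hinge. Once hooked, the claw goes taut at 0.3 to 0.75; then the seal resists (up to about 10 N at 45 mm radius) until near 1.45 it goes over centre, snaps home and stays.
- lever_hinge (a point): Axis of the lever, fixed to the case, 94 mm above the work surface, parallel to the carrier's x; 88.5 mm to the -y side of groove while the gate stands off.
- lever_tip (a point): Centre of the lever's thickness, 56 mm from its hinge.
- claw_tab (a point): Centre of the thumb tab on the claw's end: an upright steel block 12 mm thick (x), 14 mm long (y), 22 mm tall, on a 32 mm wide cross piece that begins 11 mm under this point. Pinch it from above across the 12 mm. Two side arms join it to the claw's hinge on the lever, 97 mm away; the claw swings freely, falls when let go, and drags the lever along (up to about 6 N).
- claw_lip (a point): Lowest edge of the claw's lip, 26 mm straight under claw_tab in the claw's own frame: a downward lip 28 mm wide and 4 mm thick with a round edge, its pulling face on the -y side. At the start it rests on or just before the keeper bar. Standing on a bar it is 9 mm above groove; hooked, it stands in the groove 0 to 5 mm above the floor.
- tip_box: Bystander: loose blue tip box with a green rack, 84 x 120 x 78 mm; origin centre of its underside.
- reagent: Bystander: loose amber bottle, 60 mm across, 130 mm tall; origin centre of its underside.
- beaker: Bystander: loose glass beaker, 70 mm across, 85 mm tall; origin centre of its underside.

How it is judged:
By the outcome, as a careful person would: the job done as asked, in the order asked, and still so for the second after the job is handed in, with the robot touching nothing.
It also fails if it takes over 72 s, if anything falls off the work surface, if the arm or the gripper's body presses on something with over 40 N, if the wrist force passes 120 N, or if a joint passes its speed limit or range.

## Robot

A 6-joint arm with a two-finger parallel gripper is mounted at the origin on the work surface. World frame = base frame: x ahead of the robot, y to its left, z up, the work surface at z = 0. Lengths are in m, angles in rad, forces in N, time in s.
With the tool pointing down it reaches from about 0.375 to 0.9 m from the base axis. Payload 3.1 kg.
Tool frame: the origin (TCP) lies between the finger pads; the fingertips stand 22 mm ahead of it and the grasp point (between the pads) lies 3 mm ahead of it; z points along the fingers, y is the direction in which the jaws open and shut (so a half turn about z gives the same grasp; the last joint's range is limited). The gripper opens to 85 mm and grips with 20 to 120 N. Pads are 22 mm wide; open, the fingers measure 114 mm over their backs; the gripper's body (76 mm by 85 mm) begins 54 mm behind the grasp point. The pads swing forward as they close: fully open they stand 13 mm farther back than shut.
Start: joints at [-1.367, 0.527, 1.433, -0, 1.181, -0.178], TCP at [0.233, -0.58, 0.253] pointing down, gripper open.
Joint ranges: [-3.08, 3.08], [-0.75, 2.2], [0.22, 2.44], [-1.43, 4.57], [0, 2.65], [-2.85, 2.85]. Speed limits (rad/s): [2.79, 2.79, 3.14, 3.14, 3.14, 3.14].

## Interface

Orientations are given as a unit quaternion [x, y, z, w].
In Python, from station import status, snapshot, manip gives the robot as it stands.
- The arm moves only by the tool move_arm, never from a script. Its argument "plan" is a list that holds one entry, the list of rows, each a list of 7 numbers: the turn, a rotation vector about the tool's x, y, z scaled (see below), then the shift along the tool's x, y, z scaled (see below), then the closure, from 0 (fully open) to 1 (shut). A call has exactly 8 rows; each row is the pose to reach, as a shift and turn from the pose commanded when the call began, along the tool's axes at that moment; what a row does not reach only later rows make up. The controller multiplies each number of a shift by 100 mm and each number of a turn by pi/4 rad. A row lasts 1/8 s, in which the tool goes at most 62.5 mm and 10.7 degrees, less where a joint would pass 70% of its speed; a pose out of reach is approached as far as the arm can. A call with a number of a shift or a turn outside -1 to 1 is refused whole. A call with a gripper value outside its range is refused whole. The fingers move at their own pace and stop on an object; "force" is the grip in N (left out, the last holds). Time passes only in rows, so rows that repeat a pose let the fingers close, or fill a call up. It gives the time, the measured TCP pose, the force and the opening at its end, in the units of the state.
- status.sense(): the state, without advancing time (a new reading comes with each control period).
- snapshot(name): name is "scene" or "side" or "wrist"; returns a dict with "img" (400x640x3 uint8, red, green, blue), "depth" (400x640 float32, m along the optical axis (not along the pixel's ray), 0 where there is no reading), "mtx" (3x3 intrinsics, pixels), "T" (4x4, takes a point from camera to world coordinates). Camera axes: x right, y up, looking along -z (the intrinsics and any distortion apply to the point x, -y, -z); pixel columns grow to the right and rows downward; lengths in m; the calibration is good to about 2 mm. A picture is of the moment at which its call begins.
- manip.sign_off(): hands the job in, once; it reports no verdict.
The state is a dict: "t": time; "q": joint angles; "qd": joint speeds; "tau": joint torques, N m; "tcp_pos": TCP position; "tool_rot": TCP orientation; "force": force on the tool from outside, world axes, zero at the start; "ft_torque": the same for the moment, N m; "finger_gap": opening from 0.0 (shut) to 1.0 (fully open).
Only numpy, scipy, OpenCV 4.12 (cv2) and the standard library are available. Lean on these libraries where they do the work, as an engineer would, in place of code of your own. Each camera call takes 0.05 s, during which the arm holds its last target. There are 200 camera calls.

## Working session

There is one attempt and no reset: what is moved stays moved. The work goes in short steps, Python scripts to look and compute and a tool call to move; the robot and the scene stay as the last step left them, time stands still between calls to the robot, and variables do not carry over. Pictures are saved under pics/ and viewed, on a budget of 10 in all, crops included, one or two more only if the job needs it, and the job is handed in when it is done.

Besides the shell and the picture viewer there is one more tool, called after "Request:" as name([rows], argument=value, ...), one row to a line, values as JSON. move_arm: Moves the arm, as the interface text tells. Its arguments: {"type":"object","properties":{"plan":{"type":"array"},"force":{"type":"number"}},"required":["plan"]}

```bash
ls; mkdir -p pics; python3 - <<'E'
from station import status, snapshot
import cv2,numpy as np
s=status.sense()
for k in s: print(k,np.round(s[k],3))
for n in ("scene","side"):
    d=snapshot(n); np.savez(f"{n}.npz",**d)
    cv2.imwrite(f"pics/{n}0.png",d["img"][:,:,::-1]); print(n,d["mtx"].tolist(),np.round(d["T"],3).tolist())
a=[cv2.imread(f"pics/{n}0.png") for n in("scene","side")]
cv2.imwrite("pics/both0.png",cv2.resize(np.vstack(a),(480,600)))
E
```

```text
pics
t 0.0
q [-1.366  0.528  1.434 -0.     1.181 -0.179]
qd [-0.002  0.002  0.     0.001 -0.001 -0.002]
tau [-0.0000e+00 -4.4235e+01 -1.7802e+01 -0.0000e+00  9.0000e-03 -0.0000e+00]
tcp_pos [ 0.233 -0.579  0.252]
tool_rot [ 0.982  0.19  -0.    -0.001]
force [-0.593  0.189 -0.128]
ft_torque [-0.001 -0.025  0.029]
finger_gap 1.0
scene [[368.8358464726569, 0.0, 320.6093600411496], [0.0, 368.8358464726569, 201.34940744473462], [0.0, 0.0, 1.0]] [[0.85, -0.428, 0.309, 0.966], [0.527, 0.692, -0.493, -0.59], [-0.002, 0.582, 0.813, 1.051], [0.0, 0.0, 0.0, 1.0]]
side [[384.81337319701424, 0.0, 320.4119433294718], [0.0, 384.81337319701424, 202.30640961590782], [0.0, 0.0, 1.0]] [[-0.781, 0.347, -0.52, 0.023], [-0.625, -0.448, 0.639, 0.702], [-0.011, 0.824, 0.567, 0.744], [0.0, 0.0, 0.0, 1.0]]
```

View pics/scene0.png

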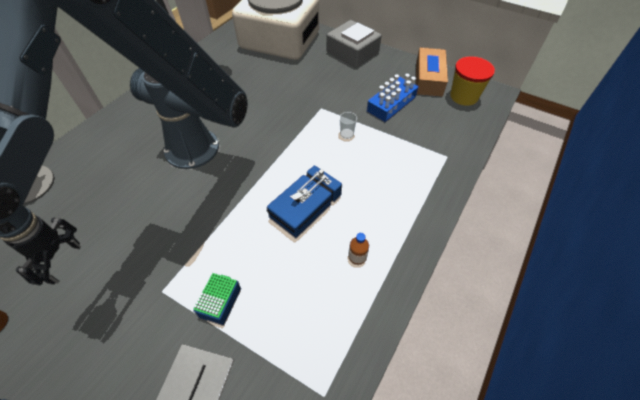

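View pics/side0.png

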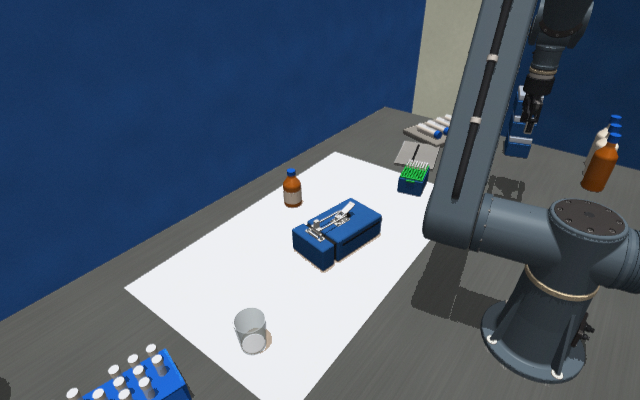

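The carrier is at about (305,200) in scene and (337,232) in side. The gate is its near end in side (315,245) and its far end in scene (325,178). The beaker is at (348,124), the bottle at (359,248) and the tip box at (217,297) in scene. Next I'll measure the top plane from depth.

```bash
cat > h.py <<'E'
import numpy as np,cv2
def pts(d):
    K,T=d["mtx"],d["T"]; v,u=np.mgrid[0:400,0:640]; z=d["depth"]
    P=np.stack([(u-K[0,2])/K[0,0]*z,-(v-K[1,2])/K[1,1]*z,-z],-1)
    return P@T[:3,:3].T+T[:3,3]
def proj(d,p):
    c=(np.asarray(p)-d["T"][:3,3])@d["T"][:3,:3]
    K=d["mtx"]; return K[0,0]*c[...,0]/-c[...,2]+K[0,2], -K[1,1]*c[...,1]/-c[...,2]+K[1,2]
E
python3 - <<'E'
from h import *
for n,box in (("scene",(255,355,155,245)),("side",(285,390,190,275))):
    d=dict(np.load(n+".npz")); P=pts(d); hsv=cv2.cvtColor(d["img"],cv2.COLOR_RGB2HSV)
    m=np.zeros((400,640),bool); m[box[2]:box[3],box[0]:box[1]]=1
    m&=d["depth"]>0
    top=m&(P[...,2]>.07)&(P[...,2]<.09)
    xy=P[top][:,:2].astype(np.float32)
    blue=m&(hsv[...,0]>100)&(hsv[...,0]<130)&(hsv[...,1]>120)&(abs(P[...,2]-.08)<.012)
    print(n,"top z med",np.median(P[blue][:,2]),cv2.minAreaRect((xy*1000)), blue.sum())
    b=(P[blue][:,:2]*1000).astype(np.float32); r=cv2.minAreaRect(b); print(r,cv2.boxPoints(r).round(1).tolist())
    hi=m&(P[...,2]>.095)
    print("hi n",hi.sum()); 
    q=P[hi]; 
    c=np.polyfit(q[:,0],q[:,1],1); o=np.argsort(q[:,1]); print(np.round(q[o][::6],4).tolist())
E
```

```text
scene top z med 0.07769284474217442 ((620.364501953125, -14.471023559570312), (238.89300537109375, 301.08441162109375), 81.483642578125) 1709
((538.8605346679688, -5.3019561767578125), (233.40185546875, 126.4681167602539), 80.9228744506836) [[458.0, -110.5999984741211], [582.9000244140625, -130.5], [619.7000122070312, 100.0], [494.79998779296875, 119.9000015258789]]
hi n 220
[[0.7689, -0.0913, 0.0984], [0.7604, -0.0758, 0.097], [0.5235, -0.0575, 0.1217], [0.5236, -0.0528, 0.1163], [0.5352, -0.0478, 0.1135], [0.5356, -0.0432, 0.1084], [0.5408, -0.0396, 0.1079], [0.533, -0.0338, 0.1064], [0.5422, -0.0305, 0.1038], [0.5275, -0.0258, 0.1042], [0.5405, -0.0222, 0.1039], [0.5192, -0.0195, 0.102], [0.5298, -0.0179, 0.1022], [0.5311, -0.0143, 0.099], [0.5257, -0.0116, 0.103], [0.535, -0.0087, 0.0954], [0.5523, -0.0051, 0.1035], [0.5308, -0.0023, 0.0962], [0.5288, 0.0007, 0.0967], [0.553, 0.0054, 0.0974], [0.5528, 0.0119, 0.1007], [0.5241, 0.0201, 0.099], [0.5547, 0.027, 0.1015], [0.5289, 0.0368, 0.1002], [0.5286, 0.0436, 0.1033], [0.5596, 0.05, 0.101], [0.5576, 0.0595, 0.1002], [0.5335, 0.06
[... 1324 characters left out ...]
 0.1018], [0.5481, 0.0043, 0.1034], [0.5205, 0.0085, 0.1011], [0.5166, 0.0138, 0.1026], [0.5187, 0.0202, 0.102], [0.5495, 0.0254, 0.1046], [0.522, 0.0296, 0.1027], [0.5252, 0.0344, 0.104], [0.5235, 0.0411, 0.102], [0.5272, 0.0453, 0.1029], [0.5283, 0.0526, 0.1034], [0.5286, 0.061, 0.105], [0.5284, 0.07, 0.1004], [0.5429, 0.0727, 0.1256], [0.5388, 0.0737, 0.1181], [0.5402, 0.0762, 0.1222], [0.5397, 0.0769, 0.1195], [0.5288, 0.0779, 0.1052], [0.5481, 0.079, 0.127], [0.5402, 0.0807, 0.1116], [0.5426, 0.0821, 0.1045], [0.5593, 0.0831, 0.1005], [0.5443, 0.0836, 0.1281], [0.5409, 0.0839, 0.1166], [0.5402, 0.0845, 0.124], [0.5436, 0.0848, 0.1159], [0.5462, 0.0854, 0.1283], [0.5393, 0.0863, 0.1019]]
```

Request:
move_arm([
  [[0, 0, 0, 0.12, -0.11, 0, 0], [0, 0, 0, 0.25, -0.23, 0, 0], [0, 0, 0, 0.37, -0.35, 0, 0], [0, 0, 0, 0.5, -0.46, 0, 0], [0, 0, 0, 0.62, -0.58, 0, 0], [0, 0, 0, 0.75, -0.7, 0, 0], [0, 0, 0, 0.87, -0.81, 0, 0], [0, 0, 0, 1, -0.93, 0, 0]],
])

```text
t: 1.1
tcp_pos: [0.292, -0.4552, 0.2534]
tool_rot: [0.982, 0.19, 0.0, 0.0]
force: [0.1, 0.2, -0.4]
finger_gap: 1.002
```

Request:
move_arm([
  [[0, 0, 0, 0.12, -0.11, 0, 0], [0, 0, 0, 0.25, -0.23, 0, 0], [0, 0, 0, 0.37, -0.35, 0, 0], [0, 0, 0, 0.5, -0.46, 0, 0], [0, 0, 0, 0.62, -0.58, 0, 0], [0, 0, 0, 0.75, -0.7, 0, 0], [0, 0, 0, 0.87, -0.81, 0, 0], [0, 0, 0, 1, -0.93, 0, 0]],
])

```text
t: 2.1
tcp_pos: [0.35, -0.3316, 0.2533]
tool_rot: [0.982, 0.19, 0.0, 0.0]
force: [-0.6, 0.5, 0.9]
finger_gap: 0.996
```

Request:
move_arm([
  [[0, 0, 0, 0.12, -0.11, 0, 0], [0, 0, 0, 0.25, -0.23, 0, 0], [0, 0, 0, 0.37, -0.35, 0, 0], [0, 0, 0, 0.5, -0.46, 0, 0], [0, 0, 0, 0.62, -0.58, 0, 0], [0, 0, 0, 0.75, -0.7, 0, 0], [0, 0, 0, 0.87, -0.81, 0, 0], [0, 0, 0, 1, -0.93, 0, 0]],
])

```text
t: 3.1
tcp_pos: [0.408, -0.2079, 0.2533]
tool_rot: [0.982, 0.19, 0.0, 0.0]
force: [0.6, -0.2, 0.5]
finger_gap: 1.001
```

Request:
move_arm([
  [[0, 0, 0, 0.12, -0.11, 0, 0], [0, 0, 0, 0.25, -0.23, 0, 0], [0, 0, 0, 0.37, -0.35, 0, 0], [0, 0, 0, 0.5, -0.46, 0, 0], [0, 0, 0, 0.62, -0.58, 0, 0], [0, 0, 0, 0.75, -0.7, 0, 0], [0, 0, 0, 0.87, -0.81, 0, 0], [0, 0, 0, 1, -0.93, 0, 0]],
])

```text
t: 4.1
tcp_pos: [0.4659, -0.0843, 0.2533]
tool_rot: [0.982, 0.19, -0.0, 0.0]
force: [-1.1, 0.2, -0.6]
finger_gap: 1.003
```

Request:
move_arm([
  [[0, 0, -0.1, 0.12, -0.11, 0, 0], [0, 0, -0.25, 0.25, -0.23, 0, 0], [0, 0, -0.35, 0.37, -0.35, 0, 0], [0, 0, -0.5, 0.5, -0.46, 0, 0], [0, 0, -0.6, 0.62, -0.58, 0, 0], [0, 0, -0.75, 0.75, -0.7, 0, 0], [0, 0, -0.87, 0.87, -0.81, 0, 0], [0, 0, -1, 1, -0.93, 0, 0]],
])

```text
t: 5.1
tcp_pos: [0.5238, 0.0394, 0.2532]
tool_rot: [0.833, 0.553, -0.0, -0.0]
force: [0.6, 0.2, 0.3]
finger_gap: 1.001
```

Request:
move_arm([
  [[0, 0, -0.1, 0.1, 0, 0, 0], [0, 0, -0.2, 0.2, 0, 0, 0], [0, 0, -0.3, 0.3, 0, 0, 0], [0, 0, -0.3, 0.4, 0.03, 0, 0], [0, 0, -0.3, 0.45, 0.03, 0, 0], [0, 0, -0.3, 0.45, 0.03, 0, 0], [0, 0, -0.3, 0.45, 0.03, 0, 0], [0, 0, -0.3, 0.45, 0.03, 0, 0]],
])

```text
t: 6.1
tcp_pos: [0.5439, 0.0783, 0.2533]
tool_rot: [0.764, 0.645, -0.0, -0.0]
force: [-0.0, 0.3, -0.2]
finger_gap: 1.003
```

```bash
python3 - <<'E'
from station import status, snapshot
from h import *
s=status.sense(); print(s["tcp_pos"],s["tool_rot"])
d=snapshot("wrist"); np.savez("w1.npz",**d); print(np.round(d["T"],4).tolist(),d["mtx"][0])
cv2.imwrite("pics/w1.png",cv2.resize(d["img"][:,:,::-1],(800,500),interpolation=cv2.INTER_CUBIC))
E
```

```text
[0.54386273 0.07832588 0.2533272 ] [ 7.63802664e-01  6.45449831e-01 -7.30043721e-05 -9.67770744e-06]
[[0.9859, 0.1592, 0.0521, 0.5572], [-0.1675, 0.9354, 0.3113, 0.1576], [0.0009, -0.3157, 0.9489, 0.3737], [0.0, 0.0, 0.0, 1.0]] [323.63267637   0.         318.94519874]
```

View pics/w1.png

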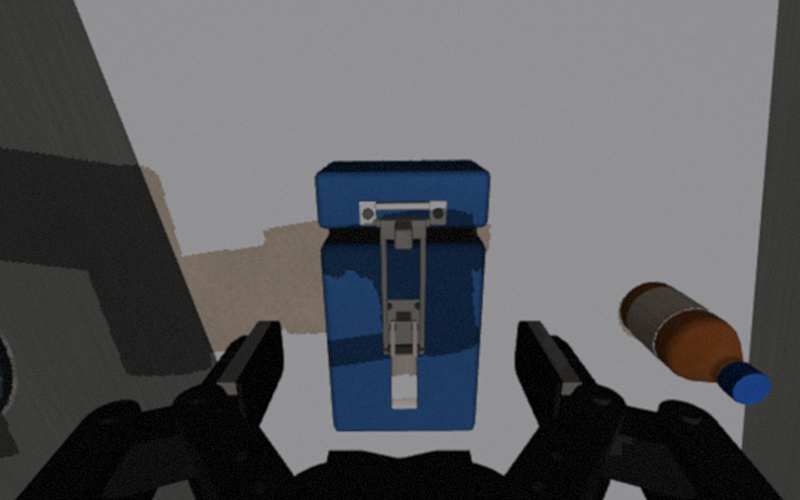

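Wrist view: the gate is at the top (402,195), the groove bars at (403,210), the tab at (402,235), the lever hinge bracket at about (403,312) and the lever tip at about (403,403). The latch plane runs vertically, so the tool is nearly aligned with it. Now depth in carrier axes.

```bash
cat >> h.py <<'E'
TH=np.radians(80.8)
U=np.array([np.cos(TH),np.sin(TH),0]); X=np.array([U[1],-U[0],0])  # carrier +y, +x
O=np.array([.544,.08,0])
def loc(P): Q=P-O; return np.stack([Q@X,Q@U,Q[...,2]],-1)*1000
E
python3 - <<'E'
from h import *
d=dict(np.load("w1.npz")); P=pts(d); img=d["img"]; hsv=cv2.cvtColor(img,cv2.COLOR_RGB2HSV)
L=loc(P); ok=d["depth"]>0
print("column u=322 (v: y z | S V)")
for v in range(120,345,3): print(v,L[v,322].round(1),hsv[v,322,1:],end=" ; ")
blue=ok&(hsv[...,0]>95)&(hsv[...,0]<130)&(hsv[...,1]>110); blue[:,:250]=0; blue[:,400:]=0
top=blue&(abs(L[...,2]-80)<5)
print("\nblue z",np.median(L[top][:,2]))
r=cv2.minAreaRect((P[top][:,:2]*1000).astype(np.float32)); print(r,cv2.boxPoints(r).round(1).tolist())
for lo,hi in((-40,10),(-80,-40),(-140,-100)):
    q=L[top&(L[...,1]>lo)&(L[...,1]<hi)]; print(lo,hi,"x range",np.percentile(q[:,0],[0.5,99.5]))
ys=L[top][:,1]; print("y range",np.percentile(ys,[.3,99.7]))
g=np.histogram(ys,np.arange(-160,50,3)); print(list(zip(g[1].astype(int),g[0])))
tab=ok&(L[...,2]>112)&(abs(L[...,1])<25)&(abs(L[...,0])<30); q=L[tab]; print("tab",tab.sum(),q.min(0),q.max(0),np.median(q,0)); 
st=ok&(L[...,2]>84)&(hsv[...,1]<90)&(abs(L[...,0])<35)
for lo in range(-150,30,10):
    q=L[st&(L[...,1]>=lo)&(L[...,1]<lo+10)]
    if len(q)>3: print(lo,len(q),"x",q[:,0].min().round(1),q[:,0].max().round(1),"z",q[:,2].min().round(1),q[:,2].max().round(1))
E
```

```text
column u=322 (v: y z | S V)
120 [ 4.1 43.4 -1.1] [  7 152] ; 123 [ 4.1 40.3  0.8] [  7 149] ; 126 [ 4.1 36.8 -0.6] [  8 150] ; 129 [ 3.8 36.7 26.6] [85 36] ; 132 [ 3.6 36.5 49.2] [255  28] ; 135 [ 3.3 36.6 71.4] [193  29] ; 138 [ 3.3 34.9 78.2] [190  74] ; 141 [ 3.3 32.3 79.1] [168 100] ; 144 [ 3.2 29.5 78.9] [196  99] ; 147 [ 3.2 26.9 79.6] [169 104] ; 150 [ 3.2 24.1 79.5] [177 101] ; 153 [ 3.2 21.3 79.2] [185  99] ; 156 [ 3.2 18.5 79.4] [174 101] ; 159 [ 3.2 15.8 79.9] [189 101] ; 162 [ 3.1 14.9 88.5] [18 86] ; 165 [ 3.1 12.  87.9] [  7 152] ; 168 [ 3.1  7.  78.7] [132  95] ; 171 [ 3.1  4.3 79.3] [173  59] ; 174 [ 3.   3.3 86.8] [18 42] ; 177 [  2.8   6.8 110. ] [ 0 39] ; 180 [  2.8   6.4 117.7] [34 38] ; 183 [  2.7   5.9 124.8] [ 5 51] ; 186 [  2.7   3.6 125.6] [20 91] ; 189 [  2.6   1.3 126.2] [17 90] ; 192 [  2.6  -1.1 126.6] [15 86] ; 195 [  2.6  -3.8 126.3] [12 87] ; 198 [  2.6  -6.8 124.9] [10 76] ; 201 [  3.  -25.4  79.7] [221  52] ; 204 [  3.  -28.4  79.7] [178  53] ; 207 [  2.9 -31.8  79.1] [221  53] ; 210 [  2.9 -35.1  78.7] [163  61] ; 213 [  2.9 -37.9  79.5] [216  52] ;
[... 4216 characters left out ...]
64(44), np.int64(0))]
tab 9991 [-29.98741824  -6.89175415 112.04317941] [ 29.99749134  18.15495051 324.10070046] [  0.34547476   9.37375657 313.42692507]
-140 214 x -6.6 12.6 z 113.4 121.5
-130 225 x -6.5 11.9 z 109.6 117.2
-120 225 x -6.5 12.0 z 106.0 112.6
-110 231 x -13.2 18.0 z 100.7 108.8
-100 267 x -13.1 19.0 z 95.3 106.3
-90 277 x -12.9 17.9 z 91.1 103.5
-80 254 x -12.7 18.7 z 84.1 103.2
-70 86 x -12.5 18.7 z 84.0 103.6
-60 93 x -13.2 18.5 z 99.0 104.1
-50 81 x -13.0 18.3 z 101.0 104.2
-40 79 x -12.8 18.2 z 101.0 104.4
-30 84 x -12.5 18.0 z 102.0 105.0
-20 94 x -13.3 17.9 z 101.4 104.8
-10 326 x -17.2 22.2 z 87.0 127.3
0 2685 x -27.3 34.8 z 84.0 317.4
10 2822 x -35.0 35.0 z 84.2 324.0
```

The latch plane sits at local x=+2.8 mm. The tab centre is about (y −0.5, z 115) and its top is at 126 mm. The lever is at about 1.17 rad and the groove is near y +6. I'll descend onto the tab now.

Request:
move_arm([
  [[0, 0, -0.01, 0.01, 0.03, 0.15, 0], [0, 0, -0.01, 0.01, 0.03, 0.3, 0], [0, 0, -0.01, 0.01, 0.03, 0.45, 0], [0, 0, -0.01, 0.01, 0.03, 0.6, 0.3], [0, 0, -0.01, 0.01, 0.03, 0.75, 0.4], [0, 0, -0.01, 0.01, 0.03, 0.85, 0.4], [0, 0, -0.01, 0.01, 0.03, 0.95, 0.4], [0, 0, -0.01, 0.01, 0.03, 1, 0.4]],
], force=40)

```text
t: 7.15
tcp_pos: [0.547, 0.0791, 0.1527]
tool_rot: [0.761, 0.649, -0.0, -0.0]
force: [-0.5, -0.3, 0.3]
finger_gap: 0.599
```

Request:
move_arm([
  [[0, 0, 0, 0, 0, 0.06, 0.4], [0, 0, 0, 0, 0, 0.12, 0.4], [0, 0, 0, 0, 0, 0.18, 0.4], [0, 0, 0, 0, 0, 0.24, 0.4], [0, 0, 0, 0, 0, 0.24, 0.4], [0, 0, 0, 0, 0, 0.24, 0.4], [0, 0, 0, 0, 0, 0.24, 0.4], [0, 0, 0, 0, 0, 0.24, 0.4]],
])

```text
t: 8.15
tcp_pos: [0.5472, 0.0791, 0.1295]
tool_rot: [0.761, 0.649, 0.0, 0.0]
force: [-0.5, -0.6, -0.2]
finger_gap: 0.598
```

```bash
python3 - <<'E'
from station import status, snapshot
from h import *
s=status.sense(); print(s["tcp_pos"],loc(s["tcp_pos"]),s["force"],s["finger_gap"])
d=snapshot("wrist"); np.savez("w2.npz",**d)
cv2.imwrite("pics/w2.png",d["img"][:,:,::-1])
P=pts(d); L=loc(P); ok=d["depth"]>0; hsv=cv2.cvtColor(d["img"],cv2.COLOR_RGB2HSV)
tab=ok&(L[...,2]>118)&(L[...,2]<128)&(abs(L[...,1])<12)&(abs(L[...,0]-2.8)<10); q=L[tab]; print("tab",tab.sum(),np.percentile(q,[2,50,98],axis=0).round(1).tolist())
for u in (300,322,345):
  print(u,[(v,*L[v,u,1:].round(1)) for v in range(130,240,3) if -20<L[v,u,1]<30])
E
```

```text
[0.5472491  0.0790844  0.12952794] [  3.35369039  -0.38435349 129.52793847] [-0.52185921 -0.61614153 -0.23860774] 0.5978282478552391
tab 884 [[-3.0, -6.4, 118.7], [2.4, 2.3, 125.4], [8.2, 6.7, 126.9]]
300 [(184, np.float64(29.7), np.float64(79.8)), (187, np.float64(28.4), np.float64(81.4)), (190, np.float64(26.2), np.float64(79.7)), (193, np.float64(24.5), np.float64(79.9)), (196, np.float64(22.8), np.float64(80.1)), (199, np.float64(20.7), np.float64(79.0)), (202, np.float64(19.6), np.float64(80.9)), (205, np.float64(17.8), np.float64(80.9)), (208, np.float64(15.3), np.float64(79.1)), (211, np.float64(14.7), np.float64(82.0)), (214, np.float64(15.0), np.float64(87.4)), (217, np.float64(13.6), np.float64(88.1)), (220, np.float64(12.1), np.float64(88.9)), (223, np.float64(6.5), np.float64(79.8)), (226, np.float64(5.3), np.float64(81.3)), (229, np.float64(2.6), np.float64(79.6)), (232, np.float64(3.1), np.float64(84.7)), (235, np.float64(2.7), np.float64(87.8)), (238, np.float64(1.7), np.float64(89.3))]
322 [(184, np.float64(29.5), np.float64(79.2)), (187, np.float64(28.0), np.float64(
[... 848 characters left out ...]
np.float64(79.8)), (193, np.float64(24.7), np.float64(80.3)), (196, np.float64(22.5), np.float64(79.0)), (199, np.float64(21.2), np.float64(80.6)), (202, np.float64(19.4), np.float64(80.3)), (205, np.float64(17.3), np.float64(79.5)), (208, np.float64(15.7), np.float64(80.1)), (211, np.float64(15.3), np.float64(83.6)), (214, np.float64(15.1), np.float64(87.6)), (217, np.float64(13.7), np.float64(88.4)), (220, np.float64(12.0), np.float64(88.6)), (223, np.float64(6.7), np.float64(80.4)), (226, np.float64(4.3), np.float64(79.0)), (229, np.float64(2.2), np.float64(78.6)), (232, np.float64(2.4), np.float64(83.2)), (235, np.float64(3.0), np.float64(88.3)), (238, np.float64(1.3), np.float64(88.5))]
```

View pics/w2.png

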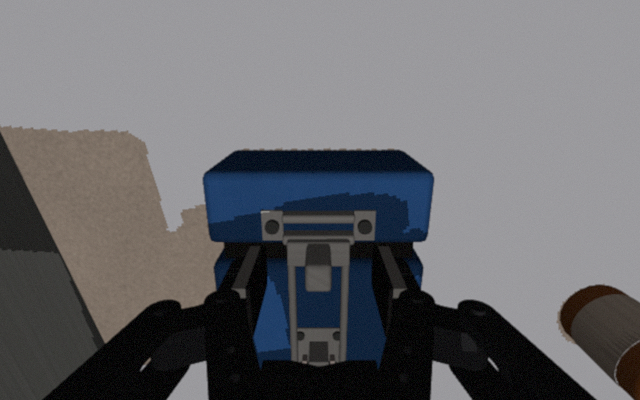

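The guard bar's outer face is at y 15.2 and the keeper's inner face at 3.0, so the groove spans about 3.0–10.2 with its centre at 6.6. The open fingers straddle the tab at (318,265). I'll grip and then lift a little.

Request:
move_arm([
  [[0, 0, 0, 0, -0.005, 0, 0.6], [0, 0, 0, 0, -0.005, 0, 0.8], [0, 0, 0, 0, -0.005, 0, 1], [0, 0, 0, 0, -0.005, 0, 1], [0, 0, 0, 0, -0.005, 0, 1], [0, 0, 0, 0, -0.005, 0, 1], [0, 0, 0, 0, -0.005, 0, 1], [0, 0, 0, 0, -0.005, 0, 1]],
], force=35)

```text
t: 9.2
tcp_pos: [0.5467, 0.0792, 0.1294]
tool_rot: [0.761, 0.649, 0.0, 0.0]
force: [0.7, -0.0, 2.1]
finger_gap: 0.13
```

Request:
move_arm([
  [[0, 0, 0, 0, 0, -0.02, 1], [0, 0, 0, 0, 0, -0.04, 1], [0, 0, 0, 0, 0, -0.06, 1], [0, 0, 0, 0.01, 0, -0.06, 1], [0, 0, 0, 0.02, 0, -0.06, 1], [0, 0, 0, 0.03, 0, -0.06, 1], [0, 0, 0, 0.04, 0, -0.06, 1], [0, 0, 0, 0.05, 0, -0.06, 1]],
])

```text
t: 10.2
tcp_pos: [0.5473, 0.0835, 0.1356]
tool_rot: [0.761, 0.649, -0.001, 0.0]
force: [0.4, -4.6, 2.2]
finger_gap: 0.129
```

```bash
cat >> h.py <<'E'
def look(name):
    from station import status, snapshot
    s=status.sense(); print("tcp",loc(s["tcp_pos"]).round(2),"F",s["force"].round(1),(s["force"]@U).round(1),s["finger_gap"])
    d=snapshot("wrist"); np.savez(name+".npz",**d); cv2.imwrite(f"pics/{name}.png",d["img"][:,:,::-1])
    L=loc(pts(d)); L[d["depth"]<=0]=-999
    print("tabcol",[(v,*L[v,322,1:].round(1).tolist()) for v in range(205,330,3) if -20<L[v,322,1]<30])
    ok=(d["depth"]>0); hsv=cv2.cvtColor(d["img"],cv2.COLOR_RGB2HSV)
    print("arm",[(y,np.median(L[ok&(abs(L[...,1]-y)<3)&(abs(abs(L[...,0]-2.8)-14)<2)&(L[...,2]>90)&(L[...,2]<135)][:,2]).round(1)) for y in range(-90,0,10)])
    return d,L
E
python3 -c "from h import *; look('w3')"
```

```text
tcp [  2.74   3.94 135.63] F [ 0.4 -4.6  2.2] -4.5 0.12851129160495722
tabcol [(205, 19.0, 78.6), (208, 17.5, 79.7), (211, 15.7, 79.9), (214, 15.0, 82.7), (217, 15.1, 87.5), (220, 14.1, 89.5), (223, 12.3, 89.6), (226, 6.2, 79.9), (229, 4.3, 80.1), (232, 3.1, 81.5), (235, 3.1, 85.8), (238, 2.5, 88.3), (241, 11.1, 109.4), (244, 10.5, 111.5), (247, 10.8, 115.1), (250, 10.7, 118.0), (253, 11.1, 121.7), (256, 11.4, 125.0), (259, 11.5, 127.9), (262, 11.3, 130.2), (265, 10.4, 131.2), (268, 9.2, 131.7), (271, 7.8, 131.9), (274, 6.4, 132.1), (277, 4.1, 130.8), (280, 3.3, 131.9), (283, 1.9, 132.2), (286, 0.4, 132.2), (289, -1.5, 131.8)]
arm [(-90, np.float64(nan)), (-80, np.float64(nan)), (-70, np.float64(107.2)), (-60, np.float64(nan)), (-50, np.float64(nan)), (-40, np.float64(nan)), (-30, np.float64(nan)), (-20, np.float64(nan)), (-10, np.float64(nan))]
  return _methods._mean(a, axis=axis, dtype=dtype,
  ret = ret.dtype.type(ret / rcount)
```

Request:
move_arm([
  [[0, 0, 0, 0.02, 0, 0, 1], [0, 0, 0, 0.04, 0, 0, 1], [0, 0, 0, 0.04, 0, 0.01, 1], [0, 0, 0, 0.04, 0, 0.02, 1], [0, 0, 0, 0.04, 0, 0.03, 1], [0, 0, 0, 0.04, 0, 0.04, 1], [0, 0, 0, 0.04, 0, 0.05, 1], [0, 0, 0, 0.04, 0, 0.05, 1]],
])

```text
t: 11.25
tcp_pos: [0.5481, 0.088, 0.1302]
tool_rot: [0.761, 0.649, 0.0, 0.0]
force: [0.4, -0.7, 2.8]
finger_gap: 0.127
```

Request:
move_arm([
  [[0, 0, 0, 0, 0, 0.003, 1], [0, 0, 0, 0, 0, 0.006, 1], [0, 0, 0, 0, 0, 0.009, 1], [0, 0, 0, 0, 0, 0.012, 1], [0, 0, 0, 0, 0, 0.015, 1], [0, 0, 0, 0, 0, 0.018, 1], [0, 0, 0, 0, 0, 0.02, 1], [0, 0, 0, 0, 0, 0.02, 1]],
])

```text
t: 12.25
tcp_pos: [0.5481, 0.088, 0.1284]
tool_rot: [0.761, 0.649, -0.0, 0.0]
force: [-0.0, -1.2, 3.5]
finger_gap: 0.126
```

```bash
python3 -W ignore -c "from h import *; look('w4')"
```

```text
tcp [  2.76   8.52 128.35] F [-0.  -1.2  3.5] -1.2 0.12623863656854303
tabcol [(205, 26.8, 79.9), (208, 25.0, 79.8), (211, 23.3, 80.1), (214, 21.6, 80.5), (217, 19.5, 79.7), (220, 17.4, 79.1), (223, 15.9, 79.8), (226, 14.9, 81.8), (229, 15.2, 86.5), (232, 14.4, 88.7), (235, 13.3, 90.1), (238, 10.9, 88.7), (241, 5.1, 80.7), (244, 13.5, 101.1), (247, 12.8, 102.9), (250, 14.1, 108.4), (253, 13.8, 110.9), (256, 14.5, 115.2), (259, 14.8, 118.4), (262, 15.0, 121.4), (265, 14.3, 122.7), (268, 13.0, 123.2), (271, 12.1, 124.1), (274, 10.9, 124.6), (277, 8.9, 123.8), (280, 8.2, 125.1), (283, 6.2, 124.5), (286, 4.9, 124.8), (289, 3.4, 124.9)]
arm [(-90, np.float64(nan)), (-80, np.float64(nan)), (-70, np.float64(nan)), (-60, np.float64(nan)), (-50, np.float64(nan)), (-40, np.float64(nan)), (-30, np.float64(nan)), (-20, np.float64(nan)), (-10, np.float64(nan))]
```

Request:
move_arm([
  [[0, 0, 0, 0.005, 0, 0.003, 1], [0, 0, 0, 0.01, 0, 0.006, 1], [0, 0, 0, 0.01, 0, 0.009, 1], [0, 0, 0, 0.01, 0, 0.012, 1], [0, 0, 0, 0.01, 0, 0.015, 1], [0, 0, 0, 0.01, 0, 0.018, 1], [0, 0, 0, 0.01, 0, 0.02, 1], [0, 0, 0, 0.01, 0, 0.02, 1]],
])

```text
t: 13.3
tcp_pos: [0.5482, 0.0891, 0.1263]
tool_rot: [0.761, 0.649, 0.0, -0.0]
force: [1.1, -4.0, 3.0]
finger_gap: 0.129
```

```bash
python3 -W ignore -c "
from h import *; d,L=look('w5')
cv2.imwrite('pics/w5c.png',cv2.resize(d['img'][190:350,220:420,::-1],None,fx=4,fy=3.75,interpolation=cv2.INTER_CUBIC))"
```

```text
tcp [  2.73   9.68 126.32] F [ 1.1 -4.   3. ] -3.8 0.12872670546142043
tabcol [(205, 28.9, 80.4), (208, 26.9, 79.9), (211, 24.9, 79.3), (214, 23.3, 79.8), (217, 21.7, 80.2), (220, 19.9, 80.1), (223, 18.0, 79.9), (226, 15.8, 79.2), (229, 15.4, 82.3), (232, 14.9, 85.3), (235, 14.8, 88.7), (238, 12.9, 88.6), (241, 11.1, 88.5), (244, 13.5, 96.7), (247, 13.2, 99.5), (250, 14.3, 104.8), (253, 14.4, 107.8), (256, 15.0, 112.0), (259, 15.0, 114.7), (262, 15.7, 118.6), (265, 15.3, 120.6), (268, 14.0, 120.8), (271, 14.0, 123.4), (274, 12.5, 123.3), (277, 10.0, 121.9), (280, 9.0, 122.6), (283, 7.1, 122.0), (286, 6.4, 123.4), (289, 4.2, 122.5), (292, 2.9, 122.9)]
arm [(-90, np.float64(nan)), (-80, np.float64(nan)), (-70, np.float64(nan)), (-60, np.float64(nan)), (-50, np.float64(nan)), (-40, np.float64(nan)), (-30, np.float64(nan)), (-20, np.float64(nan)), (-10, np.float64(nan))]
```

View pics/w5c.png

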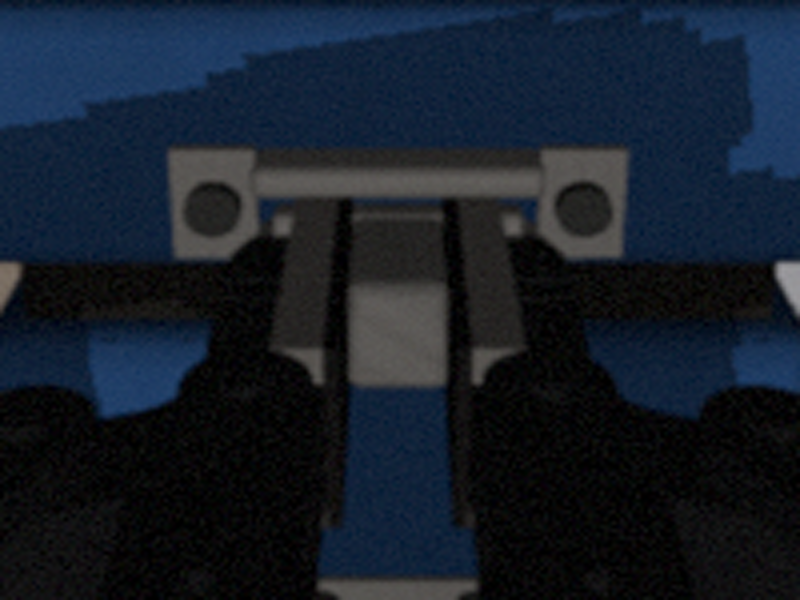

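The lip is now below the bar tops (tab top 122.6, lip bottom about 86) and there is no upward rise in force, so it is entering the groove. I'll keep going down slowly.

Request:
move_arm([
  [[0, 0, 0, 0, 0, 0.004, 1], [0, 0, 0, 0, 0, 0.008, 1], [0, 0, 0, 0, 0, 0.012, 1], [0, 0, 0, 0, 0, 0.016, 1], [0, 0, 0, 0, 0, 0.02, 1], [0, 0, 0, 0, 0, 0.024, 1], [0, 0, 0, 0, 0, 0.025, 1], [0, 0, 0, 0, 0, 0.025, 1]],
])

```text
t: 14.35
tcp_pos: [0.5483, 0.0893, 0.1239]
tool_rot: [0.761, 0.649, 0.0, -0.0]
force: [1.5, 0.5, 4.4]
finger_gap: 0.127
```

```bash
python3 -W ignore -c "
from h import *; d,L=look('w6')"
```

```text
tcp [  2.77   9.82 123.9 ] F [1.5 0.5 4.4] 0.7 0.12742428472497327
tabcol [(205, 29.8, 80.2), (208, 27.5, 78.6), (211, 26.5, 80.5), (214, 24.7, 80.3), (217, 22.4, 79.1), (220, 20.8, 79.5), (223, 19.2, 80.0), (226, 17.0, 79.1), (229, 15.5, 79.9), (232, 15.2, 83.2), (235, 14.8, 86.0), (238, 14.2, 88.5), (241, 12.5, 88.6), (244, 10.9, 88.8), (247, 13.4, 97.2), (250, 14.3, 102.1), (253, 14.4, 105.3), (256, 14.3, 108.0), (259, 15.4, 112.8), (262, 16.1, 116.6), (265, 15.9, 118.9), (268, 14.8, 119.5), (271, 12.8, 118.8), (274, 11.3, 118.8), (277, 11.2, 121.1), (280, 9.3, 120.4), (283, 7.7, 120.4), (286, 6.9, 121.5), (289, 5.2, 121.2), (292, 3.1, 120.4)]
arm [(-90, np.float64(nan)), (-80, np.float64(nan)), (-70, np.float64(nan)), (-60, np.float64(nan)), (-50, np.float64(nan)), (-40, np.float64(nan)), (-30, np.float64(nan)), (-20, np.float64(nan)), (-10, np.float64(nan))]
```

Request:
move_arm([
  [[0, 0, 0, 0, 0, 0.003, 1], [0, 0, 0, 0, 0, 0.006, 1], [0, 0, 0, 0, 0, 0.01, 1], [0, 0, 0, -0.005, 0, 0.01, 1], [0, 0, 0, -0.01, 0, 0.01, 1], [0, 0, 0, -0.015, 0, 0.01, 1], [0, 0, 0, -0.02, 0, 0.01, 1], [0, 0, 0, -0.02, 0, 0.01, 1]],
])

```text
t: 15.4
tcp_pos: [0.5482, 0.0885, 0.1231]
tool_rot: [0.761, 0.648, 0.001, -0.001]
force: [1.2, 3.9, 5.4]
finger_gap: 0.127
```

```bash
python3 -W ignore -c "
from h import *; d,L=look('w7')"
```

```text
tcp [  2.8    9.03 123.07] F [1.2 3.9 5.4] 4.1 0.1271656815903483
tabcol [(205, 29.6, 80.6), (208, 28.0, 81.1), (211, 25.8, 79.8), (214, 24.3, 80.3), (217, 22.6, 80.4), (220, 20.7, 80.1), (223, 18.7, 79.7), (226, 16.9, 79.7), (229, 15.4, 80.3), (232, 14.0, 81.2), (235, 14.0, 85.0), (238, 14.1, 88.8), (241, 12.5, 89.2), (244, 10.8, 89.3), (247, 12.2, 95.4), (250, 13.2, 100.5), (253, 13.3, 103.8), (256, 13.5, 107.0), (259, 14.4, 111.5), (262, 15.3, 115.7), (265, 14.6, 117.2), (268, 14.0, 118.7), (271, 12.1, 118.1), (274, 11.0, 118.8), (277, 9.9, 119.4), (280, 8.4, 119.4), (283, 7.3, 120.2), (286, 5.0, 119.0), (289, 4.5, 120.5), (292, 3.0, 120.5)]
arm [(-90, np.float64(nan)), (-80, np.float64(nan)), (-70, np.float64(nan)), (-60, np.float64(nan)), (-50, np.float64(nan)), (-40, np.float64(nan)), (-30, np.float64(nan)), (-20, np.float64(nan)), (-10, np.float64(nan))]
```

The pull back met 4 N from the keeper bar and the TCP stopped after 0.8 mm, so the lip is hooked. I'll ease off, let go, rise and check.

Request:
move_arm([
  [[0, 0, 0, 0.01, 0, 0, 1], [0, 0, 0, 0.01, 0, 0, 0.6], [0, 0, 0, 0.01, 0, 0, 0.4], [0, 0, 0, 0.01, 0, 0, 0.4], [0, 0, 0, 0.01, 0, -0.05, 0.4], [0, 0, 0, 0.01, 0, -0.2, 0.4], [0, 0, 0, 0.01, 0, -0.5, 0.4], [0, 0, 0, 0.01, 0, -0.8, 0.4]],
])

```text
t: 16.45
tcp_pos: [0.5481, 0.0881, 0.2046]
tool_rot: [0.761, 0.649, 0.0, 0.0]
force: [0.9, 0.2, 0.0]
finger_gap: 0.603
```

```bash
python3 -W ignore - <<'E'
from h import *
d,L=look('w8')
ok=d["depth"]>0
print("tab/bars",[(v,*L[v,322,1:].round(1).tolist()) for v in range(150,215,3) if -20<L[v,322,1]<30])
print("lever",[(v,*L[v,322,1:].round(1).tolist()) for v in range(225,400,3) if -200<L[v,322,1]<-50])
cv2.imwrite('pics/w8c.png',cv2.resize(d['img'][130:400,180:460,::-1],None,fx=2.2,fy=2.2,interpolation=cv2.INTER_CUBIC))
E
```

```text
tcp [  2.77   8.61 204.59] F [0.9 0.2 0. ] 0.4 0.6027990034334821
tabcol [(205, 13.5, 119.7), (208, 11.3, 119.7), (211, 9.0, 119.4), (214, 6.8, 119.3), (217, 5.0, 120.5), (220, 1.9, 118.3), (223, -19.8, 73.3)]
arm [(-90, np.float64(110.2)), (-80, np.float64(108.7)), (-70, np.float64(107.6)), (-60, np.float64(106.2)), (-50, np.float64(104.8)), (-40, np.float64(103.5)), (-30, np.float64(102.1)), (-20, np.float64(101.0)), (-10, np.float64(99.7))]
tab/bars [(171, 27.0, 79.7), (174, 24.4, 79.0), (177, 21.9, 78.9), (180, 19.8, 79.9), (183, 17.1, 79.2), (186, 14.7, 79.6), (189, 14.9, 88.0), (192, 12.2, 87.1), (195, 13.2, 97.5), (198, 14.9, 109.3), (201, 15.5, 117.4), (204, 13.9, 118.9), (207, 12.1, 119.9), (210, 10.0, 120.2), (213, 7.7, 119.8)]
lever [(261, -52.9, 78.7), (264, -55.2, 79.9), (267, -58.2, 79.8), (270, -60.5, 80.8), (273, -63.5, 80.7), (276, -65.8, 81.7), (279, -69.7, 80.4), (282, -72.4, 80.9), (285, -74.3, 82.5), (288, -75.0, 86.0), (291, -75.4, 89.7), (294, -75.6, 93.7), (297, -75.4, 98.0), (300, -78.5, 97.7), (303, -81.2, 98.2), (306, -84.3, 97.9), (309, -87.1, 98.2), (312, -104.0, 80.6), (315, -106.9, 81.0), (318, -88.2, 108.0), (321, -89.1, 110.5), (324, -113.5, 85.0), (327, -91.3, 114.7), (330, -91.6, 117.8), (333, -93.3, 119.1), (336, -94.5, 120.9), (339, -95.9, 122.6), (342, -96.3, 125.3), (345, -98.3, 126.2), (348, -98.7, 128.8), (351, -100.6, 129.8), (354, -100.8, 132.5), (357, -102.0, 134.1), (360, -102.6, 136.3), (363, -104.1, 137.6)]
```

View pics/w8c.png

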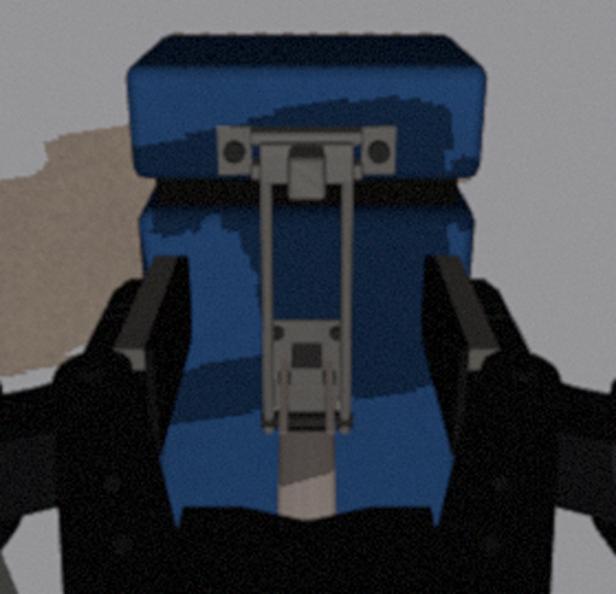

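Hooked: after letting go the tab top rests at 120 mm, so the lip is at about 83, inside the groove. The lever stands at about 0.49 rad with its hinge near y −83.5. Next I'll close the fingers and come up on the lever's +y face.

Request:
move_arm([
  [[0, 0, 0, -0.15, 0, 0, 1], [0, 0, 0, -0.3, 0, 0, 1], [0, 0, 0, -0.45, 0, 0, 1], [0, 0, 0, -0.6, 0, 0, 1], [0, 0, 0, -0.75, 0, 0.1, 1], [0, 0, 0, -0.85, 0, 0.2, 1], [0, 0, 0, -0.92, 0, 0.3, 1], [0, 0, 0, -0.92, 0, 0.4, 1]],
])

```text
t: 17.5
tcp_pos: [0.5333, -0.0031, 0.1618]
tool_rot: [0.761, 0.648, -0.0, -0.0]
force: [0.1, 0.6, 0.4]
finger_gap: -0.003
```

```bash
python3 -W ignore - <<'E'
from h import *
from station import status
s=status.sense(); T=loc(s["tcp_pos"]); print(T.round(2),s["force"].round(2),s["finger_gap"])
for a in (.5,.7,.9,1.1,1.3,1.45,1.55,1.62):
    c=np.array([-83.5,94])+54*np.array([-np.sin(a),np.cos(a)])+2.5*np.array([np.cos(a),np.sin(a)])+[11,22]
    print(a,c.round(1),"shift x,z",((c-T[1:])/100*[1,-1]).round(3))
E
```

```text
[  2.72 -83.79 161.83] [0.1  0.61 0.44] -0.0026485200053784582
0.5 [-96.2 164.6] shift x,z [-0.124 -0.028]
0.7 [-105.4  158.9] shift x,z [-0.216  0.029]
0.9 [-113.2  151.5] shift x,z [-0.295  0.103]
1.1 [-119.5  142.7] shift x,z [-0.357  0.191]
1.3 [-123.9  132.9] shift x,z [-0.401  0.29 ]
1.45 [-125.8  125. ] shift x,z [-0.42   0.368]
1.55 [-126.4  119.6] shift x,z [-0.427  0.422]
1.62 [-126.6  115.8] shift x,z [-0.428  0.46 ]
```

Request:
move_arm([
  [[0, 0, 0, -0.06, 0, -0.02, 1], [0, 0, 0, -0.12, 0, -0.03, 1], [0, 0, 0, -0.15, 0, -0.01, 1], [0, 0, 0, -0.18, 0, 0.01, 1], [0, 0, 0, -0.22, 0, 0.03, 1], [0, 0, 0, -0.24, 0, 0.05, 1], [0, 0, 0, -0.27, 0, 0.08, 1], [0, 0, 0, -0.3, 0, 0.1, 1]],
])

```text
t: 18.5
tcp_pos: [0.5291, -0.0322, 0.1527]
tool_rot: [0.761, 0.648, 0.001, 0.0]
force: [2.6, 5.5, 1.7]
finger_gap: 0.003
```

```bash
python3 -W ignore - <<'E'
from h import *
d,L=look('w9')
print("tab/bars",[(v,*L[v,322,1:].round(1).tolist()) for v in range(100,235,3) if -20<L[v,322,1]<40])
E
```

```text
tcp [   3.23 -113.19  152.71] F [2.6 5.5 1.7] 5.8 0.003395976244530221
tabcol []
arm [(-90, np.float64(105.7)), (-80, np.float64(104.8)), (-70, np.float64(104.1)), (-60, np.float64(103.0)), (-50, np.float64(102.2)), (-40, np.float64(101.3)), (-30, np.float64(100.4)), (-20, np.float64(99.6)), (-10, np.float64(98.8))]
tab/bars []
```

The claw is taut and the lever pushes back with about 6 N, as expected. I'll continue along the arc.

Request:
move_arm([
  [[0, 0, 0, -0.02, 0, 0.02, 1], [0, 0, 0, -0.04, 0, 0.05, 1], [0, 0, 0, -0.05, 0, 0.07, 1], [0, 0, 0, -0.06, 0, 0.09, 1], [0, 0, 0, -0.07, 0, 0.12, 1], [0, 0, 0, -0.08, 0, 0.14, 1], [0, 0, 0, -0.09, 0, 0.17, 1], [0, 0, 0, -0.1, 0, 0.19, 1]],
])

```text
t: 19.55
tcp_pos: [0.5271, -0.0428, 0.1336]
tool_rot: [0.761, 0.649, -0.0, 0.0]
force: [2.1, -0.5, 3.1]
finger_gap: -0.0
```

```bash
python3 -W ignore - <<'E'
from h import *
d,L=look('w10')
print([(v,*L[v,322,1:].round(1).tolist()) for v in range(40,300,4) if -150<L[v,322,1]<60])
cv2.imwrite('pics/w10c.png',cv2.resize(d['img'][:,120:520,::-1],None,fx=1.5,fy=1.5))
E
```

```text
tcp [   2.97 -123.9   133.61] F [ 2.1 -0.5  3.1] -0.2 -0.0001916811429521815
tabcol []
arm [(-90, np.float64(100.4)), (-80, np.float64(100.1)), (-70, np.float64(99.8)), (-60, np.float64(99.6)), (-50, np.float64(99.3)), (-40, np.float64(99.0)), (-30, np.float64(98.6)), (-20, np.float64(98.4)), (-10, np.float64(98.0))]
[(40, -21.2, 76.6), (44, -23.4, 79.8), (48, -25.2, 79.2), (52, -27.0, 79.7), (56, -28.9, 80.2), (60, -30.7, 79.4), (64, -32.6, 80.0), (68, -34.4, 79.3), (72, -36.3, 79.8), (76, -38.2, 80.0), (80, -40.1, 79.1), (84, -42.0, 78.6), (88, -43.9, 79.5), (92, -45.9, 81.0), (96, -47.9, 79.5), (100, -49.8, 80.7), (104, -51.8, 80.1), (108, -53.9, 79.1), (112, -55.8, 80.2), (116, -57.9, 80.0), (120, -59.9, 80.2), (124, -62.0, 79.7), (128, -64.1, 79.4), (132, -66.0, 81.3), (136, -68.3, 80.1), (140, -70.3, 80.8), (144, -72.4, 81.0), (148, -74.5, 81.3), (152, -75.5, 87.5), (156, -75.3, 98.4), (160, -77.4, 98.2), (164, -79.7, 96.8), (168, -81.4, 98.3), (172, -83.6, 97.4), (176, -85.3, 98.7), (180, -87.8, 97.2), (184, -94.7, 81.1), (188, -96.7, 82.2), (192, -99.6, 80.4), (196, -95.5, 99.5), (200, -97.1, 101.2), (204, -99.5, 100.5), (208, -101.2, 101.6), (212, -103.0, 102.6), (216, -104.8, 103.3), (220, -106.8, 104.0), (224, -108.1, 105.9), (228, -110.8, 104.8), (232, -112.5, 105.8), (236, -115.2, 104.9), (240, -116.5, 106.7), (244, -113.3, 117.4), (248, -112.7, 122.4), (252, -113.5, 124.6), (256, -113.2, 128.9), (260, -113.4, 131.9), (264, -113.3, 135.3), (268, -113.6, 138.0), (272, -113.1, 141.8), (276, -113.5, 144.1), (280, -113.3, 147.1), (284, -113.4, 149.6), (288, -115.5, 149.1), (292, -117.5, 148.8), (296, -119.6, 148.4)]
```

View pics/w10c.png

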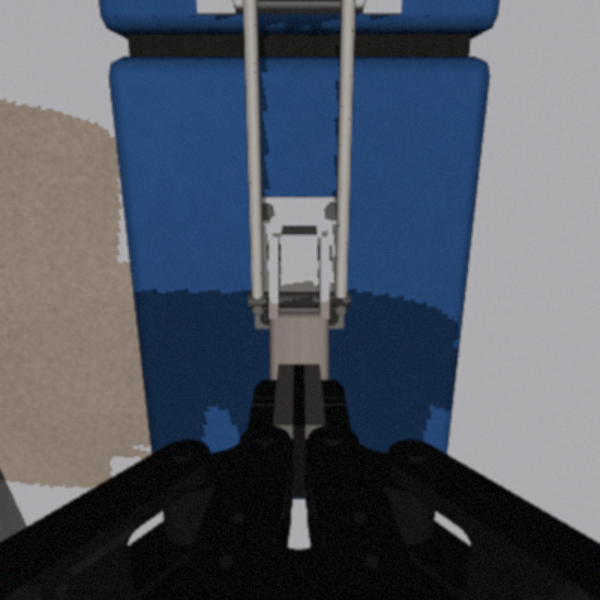

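The fingertips press on the lever at (300,365), the arms are taut and straight, and the lever is at about 1.30. I'll take it over centre and down to its stop.

Request:
move_arm([
  [[0, 0, 0, -0.01, 0, 0.03, 1], [0, 0, 0, -0.015, 0, 0.055, 1], [0, 0, 0, -0.02, 0, 0.08, 1], [0, 0, 0, -0.025, 0, 0.105, 1], [0, 0, 0, -0.025, 0, 0.13, 1], [0, 0, 0, -0.03, 0, 0.15, 1], [0, 0, 0, -0.03, 0, 0.165, 1], [0, 0, 0, -0.03, 0, 0.165, 1]],
])

```text
t: 20.6
tcp_pos: [0.5266, -0.0452, 0.1172]
tool_rot: [0.761, 0.649, -0.0, -0.0]
force: [-0.5, -1.0, -0.1]
finger_gap: 0.003
```

```bash
python3 -W ignore - <<'E'
from h import *
d,L=look('w11')
print([(v,*L[v,322,1:].round(1).tolist()) for v in range(130,300,4) if -150<L[v,322,1]<60])
E
```

```text
tcp [   2.8  -126.38  117.19] F [-0.5 -1.  -0.1] -1.1 0.0026897826303192655
tabcol []
arm [(-90, np.float64(95.5)), (-80, np.float64(95.8)), (-70, np.float64(96.0)), (-60, np.float64(96.3)), (-50, np.float64(96.5)), (-40, np.float64(96.8)), (-30, np.float64(96.9)), (-20, np.float64(97.3)), (-10, np.float64(nan))]
[(130, -65.4, 81.2), (134, -67.2, 81.5), (138, -69.2, 81.4), (142, -71.2, 80.4), (146, -72.9, 82.0), (150, -75.0, 81.1), (154, -75.4, 89.2), (158, -75.5, 97.7), (162, -77.2, 98.0), (166, -78.7, 99.1), (170, -80.9, 97.8), (174, -82.8, 97.4), (178, -84.4, 98.5), (182, -86.4, 97.9), (186, -88.3, 97.9), (190, -95.6, 80.8), (194, -97.4, 81.6), (198, -95.9, 92.3), (202, -96.8, 95.4), (206, -98.6, 95.9), (210, -106.0, 81.8), (214, -102.9, 95.2), (218, -105.1, 94.9), (222, -107.2, 94.9), (226, -109.1, 95.2), (230, -111.0, 95.6), (234, -113.4, 95.0), (238, -115.7, 94.6), (242, -117.8, 94.8), (246, -115.5, 103.5), (250, -115.9, 106.5), (254, -115.7, 110.5), (258, -116.5, 112.6), (262, -115.8, 117.3), (266, -115.9, 120.3), (270, -115.7, 123.8), (274, -115.7, 126.7), (278, -115.5, 129.7), (282, -115.5, 132.5), (286, -117.8, 131.8), (290, -119.5, 131.8), (294, -121.3, 131.8), (298, -122.9, 132.1)]
```

The lever snapped home by itself: the tool force is about 0 and the lever lies flat at about 95 mm. I'll give it a light confirming touch and then retreat.

Request:
move_arm([
  [[0, 0, 0, 0, 0, 0.005, 1], [0, 0, 0, 0, 0, 0.01, 1], [0, 0, 0, 0, 0, 0.013, 1], [0, 0, 0, 0, 0, 0.016, 1], [0, 0, 0, 0, 0, 0.018, 1], [0, 0, 0, 0, 0, 0.02, 1], [0, 0, 0, 0, 0, 0.02, 1], [0, 0, 0, 0, 0, 0.02, 1]],
])

```text
t: 21.65
tcp_pos: [0.5268, -0.0453, 0.1164]
tool_rot: [0.761, 0.649, 0.0, 0.0]
force: [-1.9, -0.4, 8.2]
finger_gap: 0.0
```

Request:
move_arm([
  [[0, 0, 0, 0, 0, -0.03, 1], [0, 0, 0, 0, 0, -0.1, 1], [0, 0, 0, 0, 0, -0.25, 1], [0, 0, 0, 0, 0, -0.4, 1], [0, 0, 0, 0, 0, -0.55, 1], [0, 0, 0, 0, 0, -0.7, 1], [0, 0, 0, 0, 0, -0.85, 1], [0, 0, 0, 0, 0, -1, 1]],
])

```text
t: 22.65
tcp_pos: [0.5267, -0.0452, 0.2164]
tool_rot: [0.761, 0.649, 0.0, 0.0]
force: [0.6, -1.3, -0.7]
finger_gap: -0.003
```

Request:
move_arm([
  [[0, 0, 0, 0, 0, -0.1, 1], [0, 0, 0, 0, 0, -0.2, 1], [0, 0, 0, 0, 0, -0.3, 1], [0, 0, 0, 0, 0, -0.4, 1], [0, 0, 0, 0, 0, -0.4, 1], [0, 0, 0, 0, 0, -0.4, 1], [0, 0, 0, 0, 0, -0.4, 1], [0, 0, 0, 0, 0, -0.4, 1]],
])

```text
t: 23.65
tcp_pos: [0.5265, -0.0452, 0.2549]
tool_rot: [0.761, 0.649, -0.0, -0.0]
force: [-0.1, -0.9, 0.5]
finger_gap: -0.006
```

```bash
python3 -W ignore - <<'E'
from h import *
from station import snapshot
d,L=look('w12')
print([(v,*L[v,322,1:].round(1).tolist()) for v in range(60,400,5) if -150<L[v,322,1]<60])
print([(v,*L[v,365,1:].round(1).tolist()) for v in range(60,200,3) if -30<L[v,365,1]<60])
s=snapshot("side"); c=snapshot("scene")
for n,x in (("side",s),("scene",c)):
    o=np.load(n+".npz"); df=cv2.absdiff(x["img"],o["img"]).max(2)>60; df[:, :]=df
    for b,(u0,u1,v0,v1) in ({"bottle":(280,305,165,210),"beaker":(230,275,305,355),"box":(395,432,158,196)} if n=="side" else {"bottle":(345,372,230,266),"beaker":(336,360,110,140),"box":(192,243,270,325)}).items(): print(n,b,df[v0:v1,u0:u1].mean().round(3))
cv2.imwrite('pics/end.png',np.hstack([cv2.resize(d['img'][:,180:480,::-1],(450,600)),cv2.resize(s['img'][180:300,270:400,::-1],(350,600))]))
E
```

```text
tcp [   2.7  -126.39  254.93] F [-0.1 -0.9  0.5] -0.9 -0.00581190420967103
tabcol []
arm [(-90, np.float64(95.3)), (-80, np.float64(95.7)), (-70, np.float64(96.1)), (-60, np.float64(95.9)), (-50, np.float64(96.4)), (-40, np.float64(96.8)), (-30, np.float64(97.0)), (-20, np.float64(97.2)), (-10, np.float64(97.6))]
[(60, -24.2, 80.5), (65, -28.0, 78.3), (70, -32.0, 78.9), (75, -36.0, 78.9), (80, -40.1, 79.7), (85, -44.2, 80.7), (90, -48.3, 79.7), (95, -52.4, 79.9), (100, -56.6, 79.2), (105, -60.8, 81.0), (110, -65.1, 80.2), (115, -69.2, 82.1), (120, -73.6, 81.5), (125, -76.2, 97.9), (130, -80.3, 98.1), (135, -84.7, 97.1), (140, -88.9, 97.4), (145, -96.0, 80.7), (150, -98.0, 94.7), (155, -102.6, 93.8), (160, -106.7, 95.6), (165, -111.2, 95.8), (170, -115.9, 95.2), (175, -120.8, 93.9), (180, -125.3, 94.3), (185, -130.1, 94.0), (190, -135.0, 93.7), (195, -139.3, 95.2), (200, -149.4, 80.3), (245, -115.5, 240.2), (250, -116.0, 244.1), (255, -116.1, 248.5), (260, -115.8, 253.5), (265, -115.3, 258.3), (270, -115.9, 261.2), (275, -116.2, 264.5), (280, -115.5, 268.9), (285, -116.3, 271.1), (290, -119.8, 269.2), (295, -120.6, 271.1), (300, -123.1, 270.8), (305, -126.4, 269.5), (310, -128.1, 270.2), (315, -130.3, 270.4), (320, -133.2, 269.8), (325, -135.0, 270.4), (330, -137.0, 270.9), (365, -117.4, 306.8), (370, -116.8, 308.9), (375, -116.0, 311.2), (380, -114.8, 313.9), (385, -115.6, 314.5), (390, -115.8, 315.8), (395, -115.6, 317.3)]
[(60, -24.1, 79.5), (63, -26.4, 79.2), (66, -28.8, 79.8)]
side bottle 0.0
side beaker 0.0
side box 0.004
scene bottle 0.0
scene beaker 0.0
scene box 0.0
```

View pics/end.png

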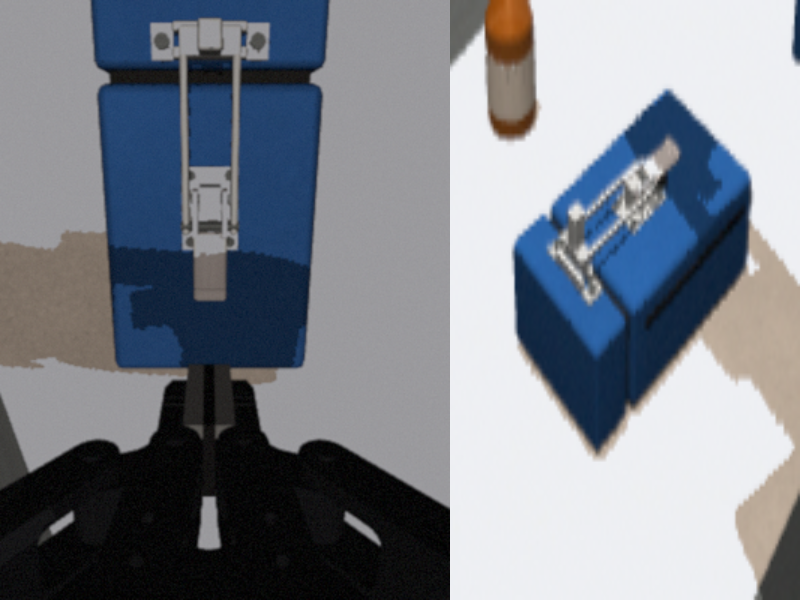

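The lever lies flat at z≈94–95 mm, the fingers are clear and the bystanders haven't moved. One last number before handing in: how far the gate was drawn in.

```bash
python3 -W ignore - <<'E'
from h import *
from station import snapshot
for n,(u0,u1,v0,v1) in (("side",(285,390,190,275)),("scene",(255,355,155,245))):
    for d in (dict(np.load(n+".npz")),snapshot(n)):
        L=loc(pts(d)); hsv=cv2.cvtColor(d["img"],cv2.COLOR_RGB2HSV)
        m=(d["depth"]>0)&(hsv[...,1]>120)&(abs(hsv[...,0].astype(int)-115)<15)&(abs(L[...,0]-3)<60); m[:v0]=0;m[v1:]=0;m[:,:u0]=0;m[:,u1:]=0
        f=m&(L[...,2]>20)&(L[...,2]<70)&(L[...,1]>20); t=m&(abs(L[...,2]-80)<4)
        print(n,"end face y",np.median(L[f][:,1]).round(2),f.sum(),"top y max",np.percentile(L[t][:,1],[1,99,99.7]).round(1))
d=dict(np.load("w12.npz")); o=dict(np.load("w8.npz"))
for x in (o,d):
    L=loc(pts(x)); m=(x["depth"]>0)&(abs(L[...,1]+5)<30)&(abs(abs(L[...,0]-2.8)-45)<10)
    t=m&(abs(L[...,2]-80)<1.5); h,e=np.histogram(L[t][:,1],np.arange(-30,10,1)); print(dict(zip(e[:-1].astype(int).tolist(),h.tolist())))
E
```

```text
side end face y 35.1 375 top y max [-194.5   35.    36.2]
side end face y 29.83 382 top y max [-194.2   29.8   30.5]
scene end face y nan 0 top y max [-197.6   28.    30. ]
scene end face y nan 0 top y max [-197.8   23.1   25.3]
{-30: 47, -29: 51, -28: 52, -27: 55, -26: 56, -25: 57, -24: 41, -23: 37, -22: 19, -21: 6, -20: 0, -19: 0, -18: 0, -17: 0, -16: 0, -15: 0, -14: 0, -13: 0, -12: 0, -11: 0, -10: 0, -9: 0, -8: 0, -7: 2, -6: 35, -5: 35, -4: 44, -3: 55, -2: 51, -1: 58, 0: 53, 1: 53, 2: 62, 3: 61, 4: 55, 5: 60, 6: 55, 7: 56, 8: 53}
{-30: 43, -29: 86, -28: 45, -27: 45, -26: 45, -25: 78, -24: 35, -23: 24, -22: 18, -21: 1, -20: 0, -19: 0, -18: 0, -17: 0, -16: 0, -15: 0, -14: 0, -13: 0, -12: 7, -11: 42, -10: 36, -9: 64, -8: 68, -7: 46, -6: 67, -5: 64, -4: 43, -3: 78, -2: 57, -1: 46, 0: 76, 1: 59, 2: 51, 3: 85, 4: 57, 5: 64, 6: 74, 7: 48, 8: 72}
```

The gate is drawn in about 5 mm in both views, within the 3–8 mm range. I'm handing in the job.

```bash
python3 -c "from station import manip; print(manip.sign_off())"
```

```text
the job is handed in; nothing more can be done
None
```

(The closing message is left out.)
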